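# Set the conveyor's speed lever to fast and start it

## Robot

A 6-joint arm with a two-finger parallel gripper is mounted at the origin on the work surface. World frame = base frame: x ahead of the robot, y to its left, z up, the work surface at z = 0. Lengths are in m, angles in degrees, forces in N, time in s.
With the tool pointing down it reaches from about 0.25 to 0.725 m from the base axis. Payload 9.7 kg.
Tool frame: the origin (TCP) lies at the very end of the fingers, on their centre line; the grasp point (between the pads) lies 19 mm behind it; z points along the fingers, y is the direction in which the jaws open and shut (so a half turn about z gives the same grasp; the last joint's range is limited). The gripper opens to 85 mm and grips with 20 to 120 N. Pads are 22 mm wide; open, the fingers measure 114 mm over their backs; the gripper's body (76 mm by 85 mm) begins 54 mm behind the grasp point. The pads swing forward as they close: fully open they stand 13 mm farther back than shut.
Start: joints at [-66.807, 4.979, 10.078, 95.1, 0, 90], TCP at [0.217, -0.506, 0.199] pointing down, gripper open.
Joint ranges: [-179.16, 179.16], [-48.56, 103.87], [-65.8, 70.77], [-126.05, 130.52], [-82.76, 87.17], [-180, 180]. Speed limits (degrees/s): [127.2, 127.2, 147.25, 180, 180, 180].

## Interface

Orientations are given as [roll, pitch, yaw] about the fixed x, y, z axes, in that order (R = Rz(yaw) Ry(pitch) Rx(roll)).
In Python, from workcell import bot gives the robot as it stands. The module is installed in compiled form; this text tells all that it offers.
- The arm moves only by the tool step_arm, never from a script. Its arguments are lists of equal length, an entry for each row: "dr": the turn, a rotation vector about the tool's x, y, z in rad, a list of three; "xyz": the shift along the tool's x, y, z in units of 40 mm (1.0 is 40 mm), a list of three; "gripper": the opening, from 0 (shut) to 1 (fully open). In form: {"dr": [[wx, wy, wz], ...], "xyz": [[x, y, z], ...], "gripper": [gripper, ...]}. A call has exactly 8 rows; each row is the pose to reach, as a shift and turn from the pose commanded when the call began, along the tool's axes at that moment; what a row does not reach only later rows make up. A row lasts 1/10 s, in which the tool goes at most 50 mm and 8.59 degrees, less where a joint would pass 70% of its speed; a pose out of reach is approached as far as the arm can. A call with a gripper value outside its range is refused whole. The fingers move at their own pace and stop on an object; "squeeze" is the grip in N (left out, the last holds). Time passes only in rows, so rows that repeat a pose let the fingers close, or fill a call up. It gives the time, the measured TCP pose, the force and the opening at its end, in the units of the state.
- bot.get_obs(): the state, without advancing time (a new reading comes with each control period).
- bot.camera(name): name is "scene" or "top" or "wrist"; returns a dict with "image" (384x512x3 uint8, red, green, blue), "camera_matrix" (3x3 intrinsics, pixels), "k1" (the pictures are not rectified: a ray, as slopes to the right and down, at radius r is drawn at 1 + k1 r^2 times it, then the intrinsics apply), "R" (3x3) and "t" (3): a world point X has camera coordinates R X + t. Camera axes: x right, y down, z forward; pixel columns grow to the right and rows downward; lengths in m; the calibration is good to about 2 mm. A picture is of the moment at which its call begins. There is no depth.
- bot.job_done(): hands the job in, once; it reports no verdict.
Trained networks look in a picture, given as the dict that the camera call returned (one of the last four; its "shot" number tells which), for a name from the list of things; names that differ only in an ending like _2 or _b are one class to them, and where a whole thing is asked for, a point or a joint stands for the part that bears it (a point fixed in the world has none). Each returns a list of dicts, best first, with "p" (0 to 1); they miss things now and then, are a little off and sometimes report something else, mostly with a low value. They report only what shows in the picture. A call takes as long as a camera call. They do not tell look-alikes from the thing itself.
- bot.regions_of(picture, thing): "region" (384x512 bool, what is visible of it) and "box" ([centre column, centre row, width, height] in pixels, round what is visible of it).
The state is a dict: "time": time; "q": joint angles; "qd": joint speeds; "joint_efforts": joint torques, N m; "ee_pos": TCP position; "tcp_rot": TCP orientation; "wrist_force": force on the tool from outside, world axes, zero at the start; "torque": the same for the moment, N m; "opening": finger opening in m.
Only numpy, scipy, OpenCV 4.12 (cv2) and the standard library are available. Lean on these libraries where they do the work, as an engineer would, in place of code of your own. Each camera call takes 0.05 s, during which the arm holds its last target.

## Task

Push the conveyor's orange-and-black speed lever on past its first notch (slow, yellow dot) right to its second stop (fast, green dot), and then press the green start button down. Use only the tips or the outside of the fingers: do not pinch the lever, do not press start before the lever is at fast, do not press the red stop button, and leave the two bobbins and the metal hub where they stand.

Things in the scene. Friction and masses are not known exactly. Their poses are not given: they have to be found in the camera images.
- pivot (a point): Vertical pivot of the lever, on the flat top of the console, 50 mm above the table. The console is a fixed grey box with aluminium top, 190 x 200 x 50 mm, turned by some yaw. Site axes: x away from the robot at zero yaw, y left, z up; the console's centre is 45 mm from the pivot along -x. White, yellow, green dots 131 mm from the pivot mark off, slow, fast.
- handle (a point): Centre of the lever's handle, 82 mm above the table, 100 mm from the pivot. Block 44 mm along the arm, 24 mm thick in the direction of travel, 62 to 102 mm above the table: black core between two orange plates (pressing on both at once is pinching). Turns with the lever: x outwards along the arm, y the way to push (off to fast, anticlockwise from above), z up. A flat steel arm (14 mm wide) joins it to the pivot.
- speed (a joint): Lever angle, rad, anticlockwise from above: 0 to 0.05 at off (start), 0.70 in the first notch (slow), 1.40 at the second, hard stop (fast). Sprung: humps at 0.35 and 1.05 rad; between them it springs into the slow notch; once some 0.1 rad past the second it snaps on to the fast stop and stays there. Pushing at the handle takes about 7 N on leaving off and again on leaving the notch, less at the humps.
- start_top (a point): Centre of the top of the green start button, 63 mm above the table: a round cap of 40 mm diameter in a black collar on a fixed grey box, 80 x 80 x 45 mm; z up.
- start (a joint): Travel of the start button, m: 0 released, 0.006 fully down (5 N); it springs back.
- stop_top (a point): Centre of the top of the red stop button, the same in shape; it may stand left or right of the console, and start on the other side.
- stop (a joint): Travel of the stop button, m: 0 released, 0.006 fully down.
- bobbin_a_mid (a point): Centre, 19 mm above the table, of a loose black bobbin with a white core, 40 mm diameter, 38 mm high, beyond the console's right side.
- bobbin_b_mid (a point): Centre of a second such bobbin, on the robot's side of the console.
- hub_mid (a point): Centre, 20 mm above the table, of a loose turned aluminium hub, 48 mm diameter, 40 mm high, beyond the console's left side.
Things that resemble listed ones, but are neither listed nor needed, are in the scene too. Leave any brown, purple or turquoise look-alike of the part that bears start_top alone.

How it is judged:
By the outcome, as a careful person would: the job done as asked, in the order asked, and still so for the second after the job is handed in, with the robot touching nothing.
It also fails if it takes over 43 s, if anything falls off the work surface, if the arm or the gripper's body presses on something with over 40 N, if the wrist force passes 120 N, or if a joint passes its speed limit or range.

## Working session

There is one attempt and no reset: what is moved stays moved. The work goes in short steps, Python scripts to look and compute and a tool call to move; the robot and the scene stay as the last step left them, time stands still between calls to the robot, and variables do not carry over. Pictures are saved under pics/ and viewed, and the job is handed in when it is done.

Besides the shell and the picture viewer there is one more tool, called after ">>>" as name(argument=value, ...) on one line, values as JSON. step_arm: Moves the arm, as the interface text tells. Its arguments: {"type":"object","properties":{"dr":{"type":"array"},"xyz":{"type":"array"},"gripper":{"type":"array"},"squeeze":{"type":"number"}},"required":["dr","xyz","gripper"]}

```bash
mkdir -p pics
cat > h.py <<'E'
import numpy as np, cv2
from workcell import bot
from scipy.spatial.transform import Rotation as Rn
def save(c,n): cv2.imwrite('pics/'+n,c['image'][:,:,::-1])
def ray(c,u,v):
    K=np.array(c['camera_matrix']);k=c['k1']
    d=np.array([(u-K[0,2])/K[0,0],(v-K[1,2])/K[1,1]]);s=d.copy()
    for _ in range(20): s=d/(1+k*(s@s))
    R=np.array(c['R']);t=np.array(c['t'])
    return -R.T@t, R.T@np.array([s[0],s[1],1])
def at(c,u,v,z):
    o,d=ray(c,u,v); return o+d*(z-o[2])/d[2]
def proj(c,X):
    R=np.array(c['R']);t=np.array(c['t']);p=R@np.array(X)+t
    s=p[:2]/p[2];s=s*(1+c['k1']*(s@s));K=np.array(c['camera_matrix'])
    return K[0,0]*s[0]+K[0,2],K[1,1]*s[1]+K[1,2]
E
python3 - <<'E'
from h import *
o=bot.get_obs();print({k:np.round(v,3) for k,v in o.items()})
for n in('scene','top'):
    c=bot.camera(n);save(c,n+'0.png');print(n,np.round(-np.array(c['R']).T@c['t'],3))
    for th in('start_top','stop_top','handle','bobbin_a_mid','hub_mid'):
        print(th,[(round(r['p'],2),np.round(r['box'],0).tolist()) for r in bot.regions_of(c,th)])
E
```

```text
{'time': np.float64(0.0), 'q': array([-66.806,   5.011,  10.034,  95.1  ,   0.   ,  90.   ]), 'qd': array([-0.004, -0.014, -0.006,  0.025, -0.119, -0.019]), 'joint_efforts': array([-1.0000e-03, -5.2039e+01,  4.6480e+01,  1.7000e-02, -0.0000e+00,
       -0.0000e+00]), 'ee_pos': array([ 0.217, -0.505,  0.198]), 'tcp_rot': array([-179.922,   -0.   ,   23.194]), 'wrist_force': array([-0.291,  0.035, -0.001]), 'torque': array([-0.013,  0.   ,  0.03 ]), 'opening': np.float64(0.085)}
scene [1.093 0.441 0.728]
start_top [(0.79, [348.0, 266.0, 19.0, 16.0]), (0.76, [363.0, 330.0, 20.0, 22.0]), (0.7, [369.0, 219.0, 23.0, 17.0]), (0.61, [379.0, 188.0, 17.0, 12.0]), (0.56, [430.0, 256.0, 20.0, 20.0])]
stop_top [(0.5, [147.0, 144.0, 8.0, 10.0])]
handle [(0.77, [255.0, 198.0, 52.0, 35.0])]
bobbin_a_mid [(0.78, [188.0, 207.0, 16.0, 20.0])]
hub_mid [(0.86, [286.0, 242.0, 20.0, 23.0])]
top [0.427 0.081 1.394]
start_top [(0.65, [170.0, 209.0, 15.0, 14.0]), (0.51, [148.0, 128.0, 14.0, 13.0]), (0.44, [122.0, 199.0, 15.0, 8.0])]
stop_top []
handle [(0.73, [252.0, 182.0, 28.0, 34.0])]
bobbin_a_mid [(0.7, [301.0, 165.0, 9.0, 10.0])]
hub_mid [(0.63, [218.0, 174.0, 12.0, 15.0])]
```

View pics/scene0.png

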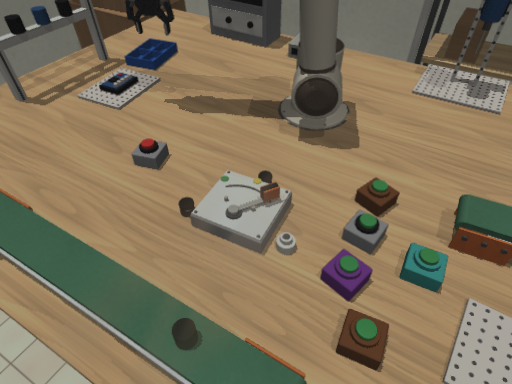

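View pics/top0.png

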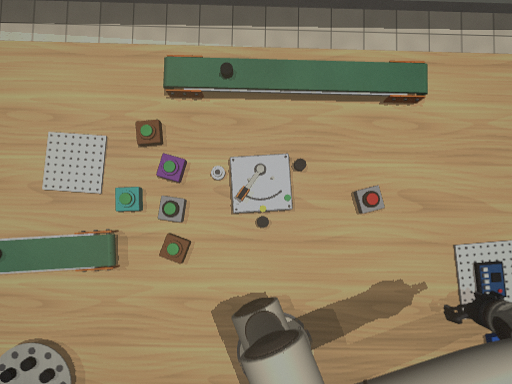

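Run:
```python
import cv2
a=cv2.imread('pics/scene0.png');b=cv2.imread('pics/top0.png')
cv2.imwrite('pics/s1.png',cv2.resize(a[140:360,140:460],None,fx=2.5,fy=2.5,interpolation=2))
cv2.imwrite('pics/t1.png',cv2.resize(b[90:260,100:340],None,fx=3.3,fy=3.3,interpolation=2))
```

```text
(no output)
```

View pics/s1.png

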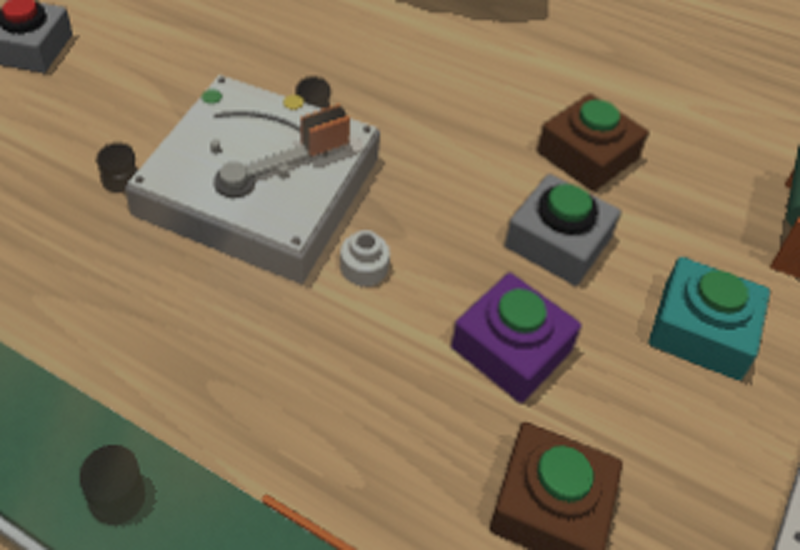

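View pics/t1.png

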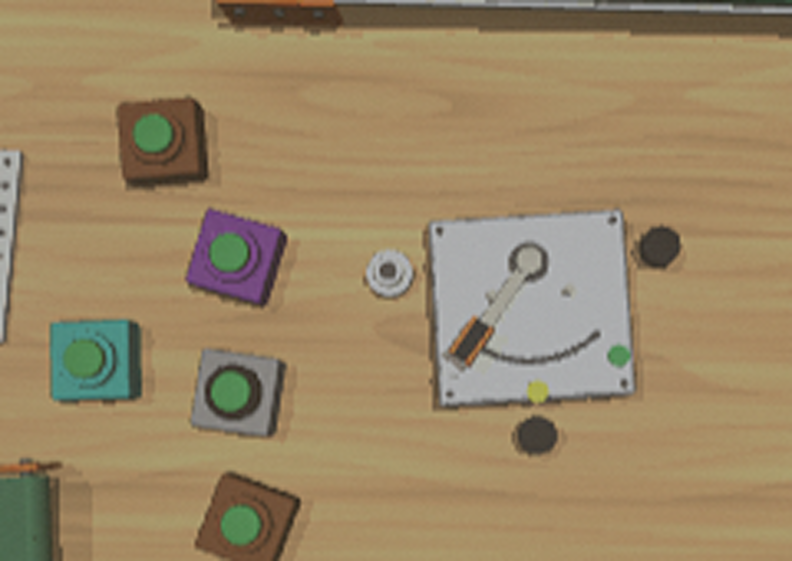

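The grey box with the black collar is the start button: top image (170,209), scene image (369,225). The other green-capped boxes are look-alikes: brown (148,131) and (173,249), purple (170,167), turquoise (128,199). The red stop button is at top (371,199). In the close crops, only the grey box has the black collar.

Next I'll work out the positions.

Run:
```python
from h import *
c=bot.camera('top');s=bot.camera('scene')
P=lambda u,v:(100+(u+.5)/3.3-.5,90+(v+.5)/3.3-.5)
S=lambda u,v:(140+(u+.5)/2.5-.5,140+(v+.5)/2.5-.5)
for n,p,q,z in[('pivot',(528,260),(233,174),.06),('handle',(471,342),(325,118),.102),('yellow',(537,392),(293,102),.05),('green',(619,355),(212,97),.05),('start',(231,392),(571,203),.063),
 ('bobB',(537,432),(313,87),.038),('bobA',(659,246),(116,152),.038),('hub',(389,270),(366,240),.04)]:
    print(n,np.round(at(c,*P(*p),z),4),np.round(at(s,*S(*q),z),4))
hsv=cv2.cvtColor(c['image'],cv2.COLOR_RGB2HSV)
def blob(c,box,lo,hi):
    hsv=cv2.cvtColor(c['image'],cv2.COLOR_RGB2HSV);m=cv2.inRange(hsv,lo,hi)
    x0,y0,x1,y1=box;v,u=np.nonzero(m[y0:y1,x0:x1]);return u.mean()+x0,v.mean()+y0,len(u)
for n,cc,b,lo,hi,z in[('start',c,(155,195,190,225),(45,90,40),(80,255,255),.063),('start',s,(345,205,390,245),(45,90,40),(80,255,255),.063),
  ('green',c,(275,188,295,210),(45,60,40),(85,255,255),.05),('green',s,(215,170,235,188),(45,60,40),(85,255,255),.05),
  ('yellow',c,(255,200,272,216),(20,90,90),(35,255,255),.05),('yellow',s,(250,175,262,188),(20,90,90),(35,255,255),.05)]:
    u,v,k=blob(cc,b,lo,hi);print(n,round(u,1),round(v,1),k,np.round(at(cc,u,v,z),4))
```

```text
pivot [0.6068 0.0648 0.06  ] [0.6032 0.0627 0.06  ]
handle [0.5199 0.1189 0.102 ] [0.5251 0.1219 0.102 ]
yellow [0.4747 0.0529 0.05  ] [0.4743 0.0531 0.05  ]
green [ 0.5137 -0.0291  0.05  ] [ 0.5131 -0.0271  0.05  ]
start [0.4679 0.3571 0.063 ] [0.4701 0.3604 0.063 ]
bobB [0.4346 0.0519 0.038 ] [0.4307 0.0525 0.038 ]
bobA [ 0.6272 -0.0694  0.038 ] [ 0.6246 -0.0725  0.038 ]
hub [0.5961 0.206  0.04  ] [0.5935 0.2079 0.04  ]
start 169.4 208.3 114 [0.4682 0.3579 0.063 ]
start 367.4 220.8 211 [0.4707 0.359  0.063 ]
green 287.1 197.3 33 [ 0.5135 -0.0286  0.05  ]
green 224.2 178.1 31 [ 0.5121 -0.0288  0.05  ]
yellow 262.7 210.4 48 [0.4681 0.0516 0.05  ]
yellow 257.1 180.2 39 [0.4731 0.0528 0.05  ]
```

>>> step_arm(dr=[[0,0,-0.1],[0,0,-0.2],[0,0,-0.3],[0,0,-0.4],[0,0,-0.5],[0,0,-0.556],[0,0,-0.556],[0,0,-0.556]], xyz=[[0.9,-0.75,0],[1.8,-1.5,0],[2.7,-2.25,0],[3.6,-3.0,0],[4.5,-3.75,0],[5.4,-4.5,0],[6.3,-5.25,0],[7.2,-6.0,0]], gripper=[0,0,0,0,0,0,0,0])

```text
time: 1.5
ee_pos: [0.3873, -0.1698, 0.199]
tcp_rot: [179.9, -0.0, 55.0]
wrist_force: [1.0, -0.6, -0.1]
opening: -0.0002
```

```bash
cat >> h.py <<'E'
def rel(p,yaw):
    """tool-frame shift (units) and dr from current pose to a down-pointing pose"""
    o=bot.get_obs();R=Rn.from_euler('xyz',o['tcp_rot'],degrees=True)
    T=Rn.from_euler('xyz',[180,0,yaw],degrees=True)
    return np.round(R.inv().apply(np.array(p)-o['ee_pos'])/.04,2),np.round((R.inv()*T).as_rotvec(),3)
E
python3 - <<'E'
from h import *
o=bot.get_obs();print(o['time'],o['q'],o['ee_pos'],o['tcp_rot'],o['wrist_force'],o['opening'])
print(rel([.551,.159,.14],55))
E
```

```text
1.5 [-2.36692594e+01 -1.23287912e+01 -6.29116210e+00  9.59837310e+01
 -1.67504178e-04  1.01289293e+02] [ 0.38728728 -0.16976047  0.19897999] [ 1.79947112e+02 -1.03869844e-02  5.50414522e+01] [ 1.02728281 -0.58208321 -0.06345732] -0.0001840767541121628
(array([ 9.08, -1.36,  1.47]), array([ 0.001, -0.   ,  0.001]))
```

>>> step_arm(dr=[[0,0,0],[0,0,0],[0,0,0],[0,0,0],[0,0,0],[0,0,0],[0,0,0],[0,0,0]], xyz=[[1.2,-0.18,0],[2.4,-0.36,0],[3.6,-0.54,0],[4.8,-0.72,0],[6.0,-0.9,0.2],[7.2,-1.08,0.5],[8.4,-1.25,0.8],[9.08,-1.36,1.0]], gripper=[0,0,0,0,0,0,0,0])

```text
time: 2.3
ee_pos: [0.5509, 0.1604, 0.1572]
tcp_rot: [-180.0, 0.0, 55.2]
wrist_force: [-0.4, -0.9, -0.4]
opening: -0.0
```

Run:
```python
from h import *
o=bot.get_obs();print(o['time'],o['ee_pos'],o['tcp_rot'],o['wrist_force'])
print(rel([.551,.159,.071],55))
c=bot.camera('scene');save(c,'s2.png');w=bot.camera('wrist');save(w,'w2.png')
for r in (0,.1): pass
print('tip px',proj(c,o['ee_pos']), 'handle top px',proj(c,[.5225,.1203,.102]))
cv2.imwrite('pics/s2c.png',cv2.resize(c['image'][100:290,160:400,::-1],None,fx=3,fy=3,interpolation=2))
```

```text
2.3 [0.55092404 0.16042671 0.15721206] [-1.79956195e+02  2.30777331e-02  5.51644522e+01] [-0.42875514 -0.87528474 -0.43816066]
(array([-0.03,  0.02,  2.16]), array([-0.001,  0.   ,  0.003]))
tip px (np.float64(279.02009202176725), np.float64(182.19710580433969)) handle top px (np.float64(269.67255616393925), np.float64(186.02866627986455))
```

View pics/s2c.png

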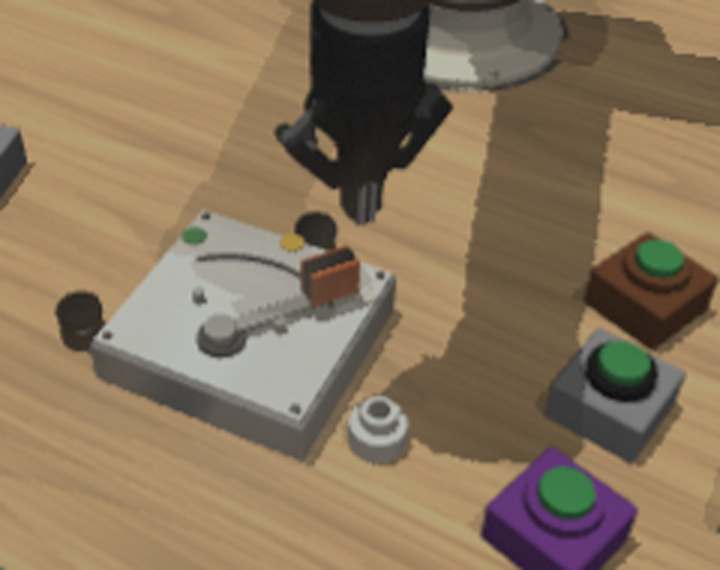

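View pics/w2.png

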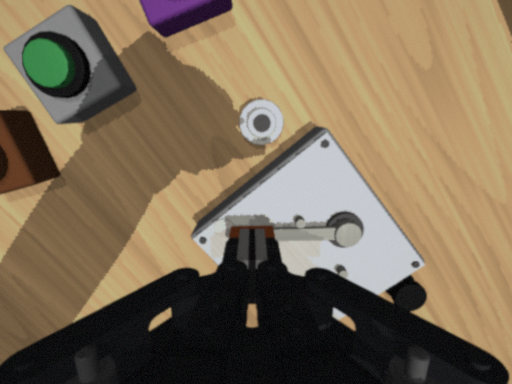

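>>> step_arm(dr=[[0,0,0],[0,0,0],[0,0,0],[0,0,0],[0,0,0],[0,0,0],[0,0,0],[0,0,0]], xyz=[[0,0,0.4],[0,0,0.8],[0,0,1.2],[0,0,1.5],[0,0,1.8],[0,0,2.0],[0,0,2.15],[0,0,2.15]], gripper=[0,0,0,0,0,0,0,0])

```text
time: 3.2
ee_pos: [0.55, 0.1572, 0.0721]
tcp_rot: [-180.0, 0.0, 55.0]
wrist_force: [-1.3, -0.5, 0.4]
opening: 0.0001
```

```bash
cat >> h.py <<'E'
PIV=np.array([.605,.0637])
def lev(a,off=.023,r=.1,z=.071):
    th=np.radians(144.6)+a;e=np.array([np.cos(th),np.sin(th)]);t=np.array([-e[1],e[0]])
    return np.r_[PIV+r*e-off*t,z],np.degrees(th)-90
E
python3 - <<'E'
from h import *
o=bot.get_obs();print(o['time'],o['ee_pos'],o['tcp_rot'],o['wrist_force'])
c=bot.camera('scene');save(c,'s3.png');
cv2.imwrite('pics/s3c.png',cv2.resize(c['image'][100:290,160:400,::-1],None,fx=3,fy=3,interpolation=2))
for a in np.arange(-.1,.75,.1): print(round(a,2),*rel(*lev(a)))
E
```

```text
3.2 [0.55000461 0.15719283 0.0720677 ] [-1.79970748e+02  3.77292205e-02  5.50461297e+01] [-1.32249719 -0.4801209   0.40505679]
-0.1 [-0.29  0.04  0.04] [-0.     0.     0.108]
0.0 [-0.54 -0.03  0.04] [-0.     0.     0.008]
0.1 [-0.79 -0.08  0.04] [-0.     0.    -0.092]
0.2 [-1.05 -0.1   0.04] [-0.     0.    -0.192]
0.3 [-1.3  -0.1   0.04] [-0.     0.    -0.292]
0.4 [-1.56 -0.07  0.04] [-0.     0.    -0.392]
0.5 [-1.81 -0.01  0.04] [-0.     0.    -0.492]
0.6 [-2.05  0.07  0.04] [-0.     0.    -0.592]
0.7 [-2.29  0.17  0.04] [-0.     0.    -0.692]
```

View pics/s3c.png

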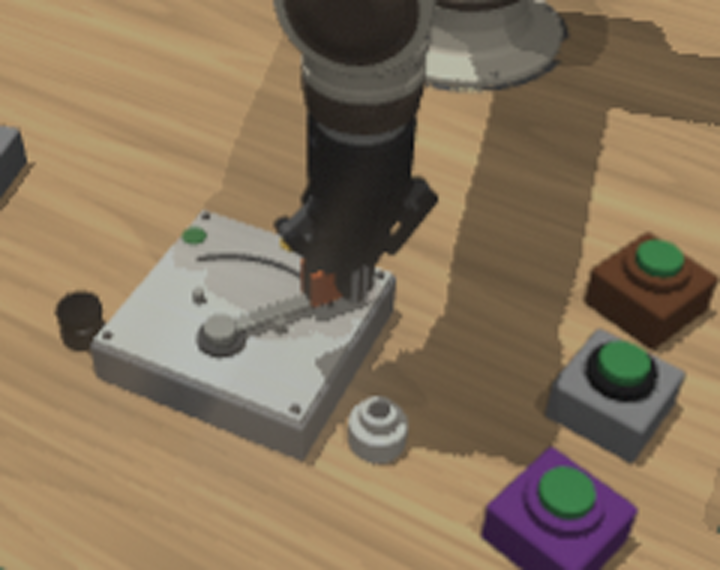

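>>> step_arm(dr=[[0,0,0],[0,0,0],[0,0,-0.092],[0,0,-0.192],[0,0,-0.292],[0,0,-0.392],[0,0,-0.492],[0,0,-0.592]], xyz=[[-0.3,-0.01,0],[-0.54,-0.03,0],[-0.79,-0.08,0],[-1.05,-0.1,0],[-1.3,-0.1,0],[-1.56,-0.07,0],[-1.81,-0.01,0],[-2.05,0.07,0]], gripper=[0,0,0,0,0,0,0,0])

```text
time: 4.05
ee_pos: [0.505, 0.0876, 0.0733]
tcp_rot: [180.0, -0.0, 89.2]
wrist_force: [0.8, 0.6, -1.1]
opening: 0.0001
```

Run:
```python
from h import *
o=bot.get_obs();print(o['time'],o['ee_pos'],o['tcp_rot'],o['wrist_force'],lev(.6))
c=bot.camera('scene');save(c,'s4.png');
cv2.imwrite('pics/s4c.png',cv2.resize(c['image'][100:290,160:400,::-1],None,fx=3,fy=3,interpolation=2))
for a in np.arange(.6,1.45,.1): print(round(a,2),*rel(*lev(a)))
```

```text
4.05 [0.50499533 0.08760838 0.07325268] [ 1.79956646e+02 -4.35332650e-03  8.91917005e+01] [ 0.84624429  0.56435146 -1.12615617] (array([0.50542637, 0.0884809 , 0.071     ]), np.float64(88.9774677078494))
0.6 [0.05 0.02 0.06] [0.001 0.    0.009]
0.7 [-0.2  -0.03  0.06] [ 0.001  0.    -0.091]
0.8 [-0.46 -0.05  0.06] [ 0.     0.001 -0.191]
0.9 [-0.72 -0.05  0.06] [ 0.     0.001 -0.291]
1.0 [-0.97 -0.02  0.06] [ 0.     0.001 -0.391]
1.1 [-1.22  0.04  0.06] [ 0.     0.001 -0.491]
1.2 [-1.47  0.12  0.06] [ 0.     0.001 -0.591]
1.3 [-1.7   0.22  0.06] [ 0.     0.001 -0.691]
1.4 [-1.92  0.35  0.06] [ 0.     0.001 -0.791]
```

View pics/s4c.png

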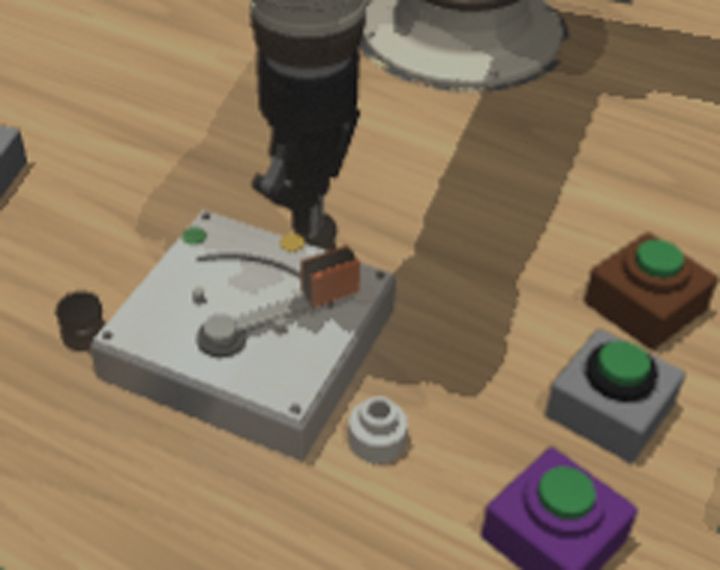

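Run:
```python
from h import *
o=bot.get_obs();c=bot.camera('scene');t=bot.camera('top');save(t,'t5.png')
f=lambda p:(round((p[0]-160)*3),round((p[1]-100)*3))
p=o['ee_pos'];print('tip',f(proj(c,p)),f(proj(c,p+[0,0,.05])), proj(t,p))
for n,X in dict(piv=[.605,.0637,.06],hand=[.5225,.1205,.102],yellow=[.474,.053,.05],bobB=[.432,.052,.038],start=[.469,.359,.063]).items(): print(n,f(proj(c,X)),np.round(proj(t,X),1))
cv2.imwrite('pics/t5c.png',cv2.resize(t['image'][90:290,160:400,::-1],None,fx=3,fy=3,interpolation=2))
w=bot.camera('wrist');save(w,'w5.png')
```

```text
tip (305, 256) (305, 212) (np.float64(252.41143010900467), np.float64(198.77833054441265))
piv (218, 330) [260. 169.]
hand (329, 258) [241.9 192.5]
yellow (291, 241) [262.4 208.6]
bobB (314, 224) [262.3 221.3]
start (623, 361) [169.1 208.1]
```

View pics/t5c.png

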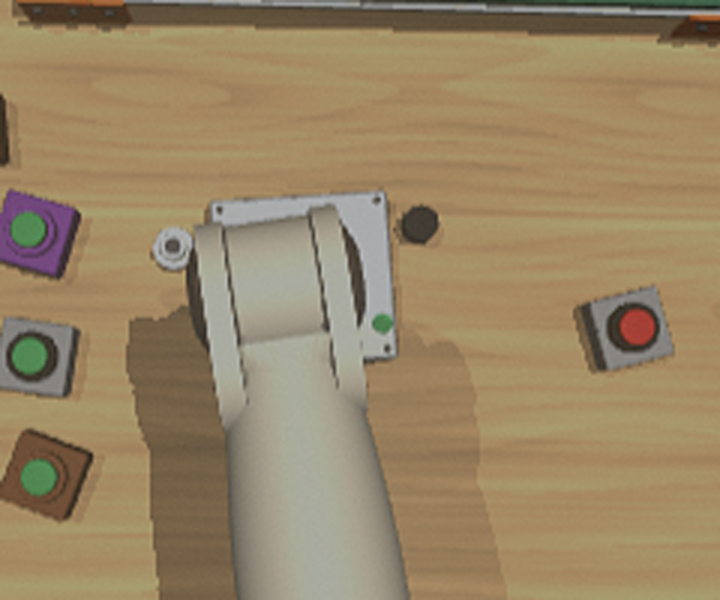

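View pics/w5.png

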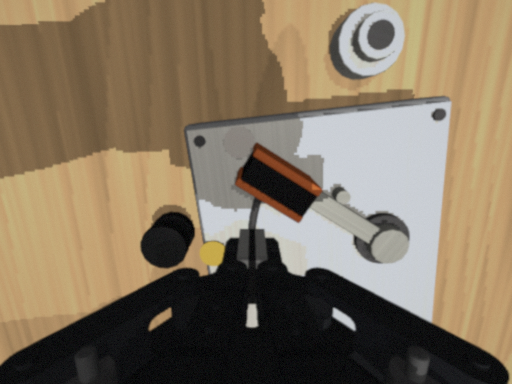

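Run:
```python
from h import *
o=bot.get_obs();c=bot.camera('scene');w=bot.camera('wrist')
print(o['ee_pos'],'campos',-np.array(w['R']).T@w['t'],'tip in wrist',proj(w,o['ee_pos']),'in scene',proj(c,o['ee_pos']))
for n,X in dict(piv=[.605,.0637,.06],hand=[.5225,.1205,.102],yellow=[.474,.053,.05],bobB=[.432,.052,.038],hub=[.595,.207,.04]).items(): print(n,np.round(proj(w,X),1))
cv2.imwrite('pics/w6.png',cv2.resize(w['image'][200:300,190:320,::-1],None,fx=5,fy=5,interpolation=2))
cv2.imwrite('pics/s6.png',cv2.resize(c['image'][130:210,220:310,::-1],None,fx=7,fy=7,interpolation=2))
```

```text
[0.50556073 0.08826922 0.07314387] campos [0.50749312 0.16027495 0.24795334] tip in wrist (np.float64(250.98555831791873), np.float64(223.19214744648636)) in scene (np.float64(262.0792733932964), np.float64(185.78547996014564))
piv [384.9 244.4]
hand [280.5 188. ]
yellow [212.4 254.1]
bobB [164.4 249.2]
hub [380.6  36.9]
```

View pics/w6.png

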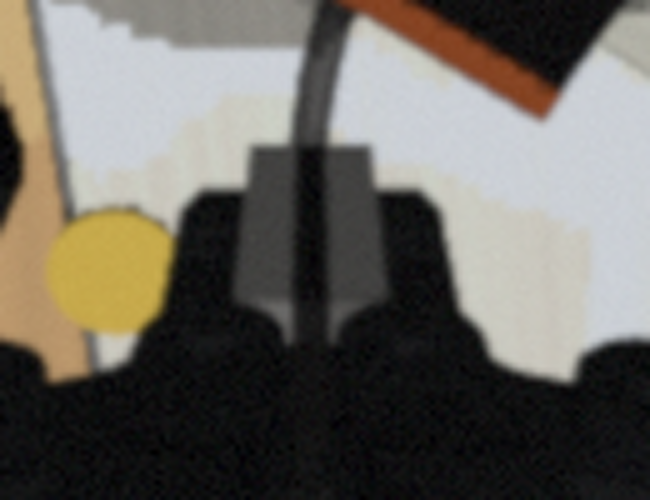

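View pics/s6.png

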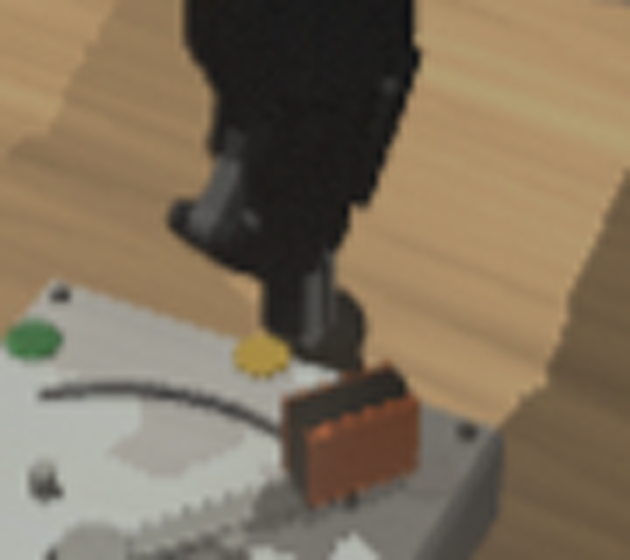

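Run:
```python
from h import *
o=bot.get_obs();c=bot.camera('scene');w=bot.camera('wrist')
def tri(a,b):
    o1,d1=ray(w,*a);o2,d2=ray(c,*b);A=np.c_[d1,-d2];s=np.linalg.lstsq(A,o2-o1,rcond=None)[0]
    p,q=o1+d1*s[0],o2+d2*s[1];return (p+q)/2,np.linalg.norm(p-q)
print(tri((252,229),(264.5,179)),o['ee_pos'])
p=o['ee_pos']
for dy in(0,.011,.016):
  for dz in(0,.01,.02,.03): print(dy,dz,np.round(proj(w,p+[0,dy,dz]),1),np.round(proj(c,p+[0,dy,dz]),1))
```

```text
(array([0.50643444, 0.09621413, 0.10119675]), np.float64(0.000664487125591441)) [0.50569135 0.08868065 0.07288858]
0 0 [251.1 222.9] [262.2 185.9]
0 0.01 [251.1 228.9] [262.2 183.1]
0 0.02 [251.1 235.5] [262.2 180.3]
0 0.03 [251.  242.9] [262.2 177.4]
0.011 0 [250.8 207.7] [265.9 187.5]
0.011 0.01 [250.8 212.8] [265.9 184.7]
0.011 0.02 [250.7 218.6] [265.9 181.8]
0.011 0.03 [250.6 225.1] [266.  178.9]
0.016 0 [250.6 200.5] [267.5 188.2]
0.016 0.01 [250.6 205.4] [267.6 185.3]
0.016 0.02 [250.5 210.8] [267.6 182.5]
0.016 0.03 [250.5 216.9] [267.7 179.6]
```

The lever didn't move. Triangulating the fingertip from the wrist and scene pictures puts it about 28 mm above the reported TCP, at z ≈ 0.101. So the fingers passed just over the handle, whose top is at 0.102. I'll go back behind the handle and run about 28 mm lower.

Run:
```python
from h import *
for z in (.095,.046): print(rel(*lev(-.03,off=.045,z=z)),lev(-.03,off=.045,z=z))
```

```text
(array([ 1.8 ,  1.13, -0.56]), array([ 0.   , -0.   ,  0.629])) (array([0.55241766, 0.1599294 , 0.095     ]), np.float64(52.881126614607524))
(array([1.8 , 1.13, 0.67]), array([ 0.   , -0.   ,  0.629])) (array([0.55241766, 0.1599294 , 0.046     ]), np.float64(52.881126614607524))
```

>>> step_arm(dr=[[0,0,0],[0,0,0.1],[0,0,0.22],[0,0,0.34],[0,0,0.46],[0,0,0.59],[0,0,0.59],[0,0,0.59]], xyz=[[0,0,-0.7],[0,0,-0.9],[0.4,0.25,-0.9],[0.9,0.55,-0.9],[1.35,0.85,-0.9],[1.8,1.13,-0.9],[1.8,1.13,-0.7],[1.8,1.13,-0.6]], gripper=[0,0,0,0,0,0,0,0])

```text
time: 5.25
ee_pos: [0.5516, 0.1599, 0.0954]
tcp_rot: [-179.9, 0.1, 55.3]
wrist_force: [0.1, 0.2, -0.9]
opening: -0.0002
```

>>> step_arm(dr=[[0,0,0],[0,0,0],[0,0,0],[0,0,0],[0,0,0],[0,0,0],[0,0,0],[0,0,0]], xyz=[[0,0,0.2],[0,0,0.4],[0,0,0.6],[0,0,0.75],[0,0,0.9],[0,0,1.05],[0,0,1.2],[0,0,1.2]], gripper=[0,0,0,0,0,0,0,0])

```text
time: 6.05
ee_pos: [0.5517, 0.1596, 0.0477]
tcp_rot: [-180.0, 0.1, 55.2]
wrist_force: [-0.2, 0.3, -0.9]
opening: 0.0003
```

Run:
```python
from h import *
o=bot.get_obs();print(o['time'],o['ee_pos'],o['tcp_rot'],o['wrist_force'])
c=bot.camera('scene');w=bot.camera('wrist');save(w,'w7.png')
p=o['ee_pos'];print('tip pred +.028 scene crop',[(a-b)*5 for a,b in zip(proj(c,p+[0,0,.028]),(200,120))],proj(w,p+[0,0,.028]))
cv2.imwrite('pics/s7.png',cv2.resize(c['image'][120:240,200:330,::-1],None,fx=5,fy=5,interpolation=2))
for a in np.arange(0,.75,.1): print(round(a,2),*rel(*lev(a)))
```

```text
6.05 [0.55166361 0.15955964 0.04769932] [-1.79955291e+02  5.47618416e-02  5.51661289e+01] [-0.2145427   0.29037297 -0.87200708]
tip pred +.028 scene crop [np.float64(387.2213053976188), np.float64(433.63454875298476)] (np.float64(251.57495241258155), np.float64(241.17857309144244))
0.0 [-0.61 -0.04 -0.56] [-0.    0.    0.01]
0.1 [-0.87 -0.08 -0.56] [-0.    0.   -0.09]
0.2 [-1.12 -0.11 -0.56] [-0.    0.   -0.19]
0.3 [-1.38 -0.1  -0.56] [-0.    0.   -0.29]
0.4 [-1.63 -0.07 -0.56] [-0.    0.   -0.39]
0.5 [-1.88 -0.02 -0.56] [-0.    0.   -0.49]
0.6 [-2.13  0.06 -0.56] [-0.    0.   -0.59]
0.7 [-2.36  0.16 -0.56] [-0.    0.   -0.69]
```

View pics/s7.png

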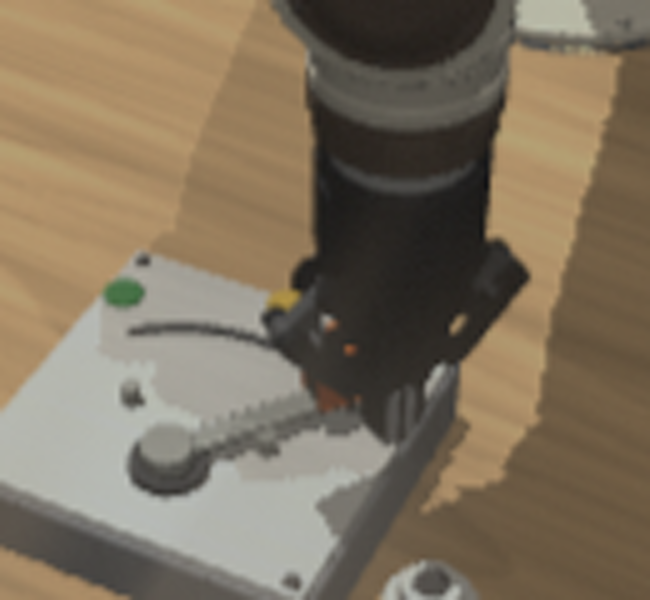

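View pics/w7.png

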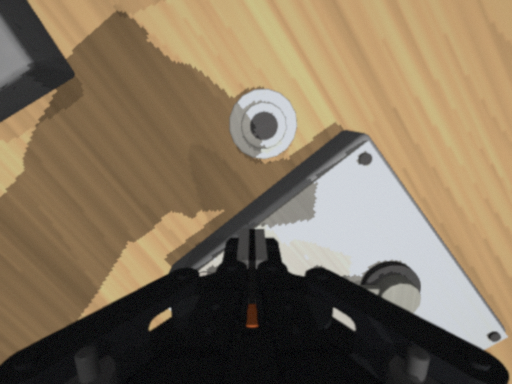

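>>> step_arm(dr=[[0,0,0],[0,0,0],[0,0,0],[0,0,-0.09],[0,0,-0.14],[0,0,-0.19],[0,0,-0.24],[0,0,-0.29]], xyz=[[-0.2,-0.01,-0.2],[-0.4,-0.03,-0.2],[-0.61,-0.04,-0.2],[-0.87,-0.08,-0.2],[-1.0,-0.1,-0.2],[-1.12,-0.11,-0.2],[-1.25,-0.11,-0.2],[-1.38,-0.1,-0.2]], gripper=[0,0,0,0,0,0,0,0])

```text
time: 6.95
ee_pos: [0.5175, 0.1166, 0.0572]
tcp_rot: [179.9, -0.1, 71.9]
wrist_force: [3.3, 2.6, -0.5]
opening: -0.0001
```

Run:
```python
from h import *
o=bot.get_obs();print(o['time'],o['ee_pos'],o['tcp_rot'],o['wrist_force'],lev(.3,z=.055))
c=bot.camera('scene');w=bot.camera('wrist');save(w,'w8.png')
cv2.imwrite('pics/s8.png',cv2.resize(c['image'][120:240,200:330,::-1],None,fx=5,fy=5,interpolation=2))
for a in np.arange(.3,1.15,.1): print(round(a,2),*rel(*lev(a,z=.055)))
```

```text
6.95 [0.51753218 0.11658235 0.05717231] [ 1.79917906e+02 -9.67447551e-02  7.19016069e+01] [ 3.32405427  2.64916434 -0.48512671] (array([0.51719694, 0.11680011, 0.055     ]), np.float64(71.78873385392467))
0.3 [ 0.02 -0.    0.05] [ 0.001 -0.    -0.   ]
0.4 [-0.23 -0.05  0.05] [ 0.001 -0.    -0.1  ]
0.5 [-0.49 -0.07  0.05] [ 0.001 -0.    -0.2  ]
0.6 [-0.75 -0.06  0.05] [ 0.001 -0.    -0.3  ]
0.7 [-1.   -0.03  0.05] [ 0.001 -0.    -0.4  ]
0.8 [-1.25  0.03  0.05] [ 0.001 -0.    -0.5  ]
0.9 [-1.49  0.11  0.05] [ 0.001 -0.    -0.6  ]
1.0 [-1.73  0.21  0.05] [ 0.001 -0.    -0.7  ]
1.1 [-1.95  0.34  0.05] [ 0.001 -0.    -0.8  ]
```

View pics/s8.png

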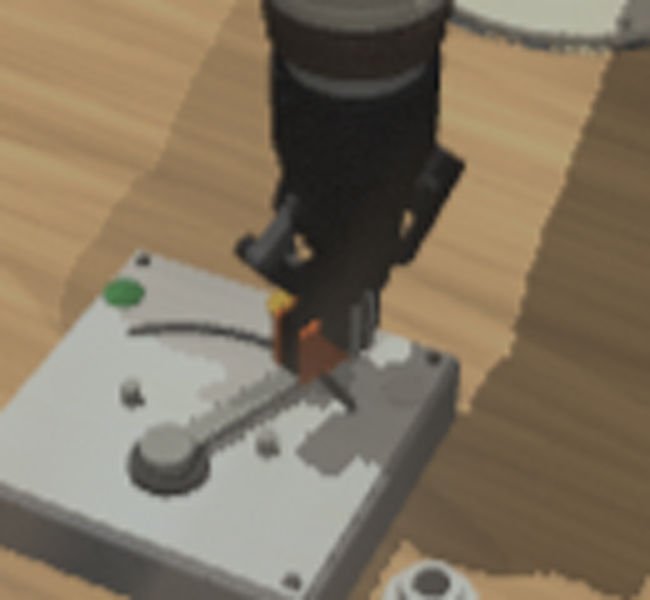

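View pics/w8.png

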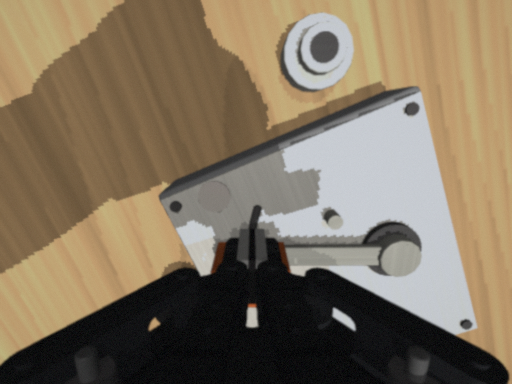

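The lever is moving, with the handle flush against the finger and about 4 N at the wrist. I'll carry on.

>>> step_arm(dr=[[0,0,-0.1],[0,0,-0.2],[0,0,-0.3],[0,0,-0.4],[0,0,-0.5],[0,0,-0.6],[0,0,-0.7],[0,0,-0.8]], xyz=[[-0.23,-0.05,0],[-0.49,-0.07,0],[-0.75,-0.06,0],[-1.0,-0.03,0],[-1.25,0.03,0],[-1.49,0.11,0],[-1.73,0.21,0],[-1.95,0.34,0]], gripper=[0,0,0,0,0,0,0,0])

```text
time: 7.85
ee_pos: [0.5052, 0.0383, 0.0567]
tcp_rot: [-180.0, -0.1, 117.8]
wrist_force: [0.0, 3.2, -0.3]
opening: 0.0002
```

Run:
```python
from h import *
o=bot.get_obs();print(o['time'],o['ee_pos'],o['tcp_rot'],o['wrist_force'],lev(1.1,z=.055))
c=bot.camera('scene');w=bot.camera('wrist');save(w,'w9.png')
cv2.imwrite('pics/s9.png',cv2.resize(c['image'][120:240,200:330,::-1],None,fx=5,fy=5,interpolation=2))
for a in np.arange(1.1,1.45,.05): print(round(a,2),*rel(*lev(a,z=.055)))
```

```text
7.85 [0.50524571 0.03832669 0.05666598] [-1.79997062e+02 -6.36971247e-02  1.17774658e+02] [ 0.00713843  3.18921523 -0.33352416] (array([0.50573533, 0.03770914, 0.055     ]), np.float64(117.62535746439056))
1.1 [0.   0.01 0.04] [-0.     0.    -0.001]
1.15 [-0.12 -0.02  0.04] [-0.     0.    -0.051]
1.2 [-0.25 -0.04  0.04] [-0.     0.    -0.101]
1.25 [-0.38 -0.05  0.04] [-0.     0.    -0.151]
1.3 [-0.5  -0.06  0.04] [-0.     0.    -0.201]
1.35 [-0.63 -0.06  0.04] [-0.     0.    -0.251]
1.4 [-0.76 -0.05  0.04] [-0.     0.    -0.301]
```

View pics/s9.png

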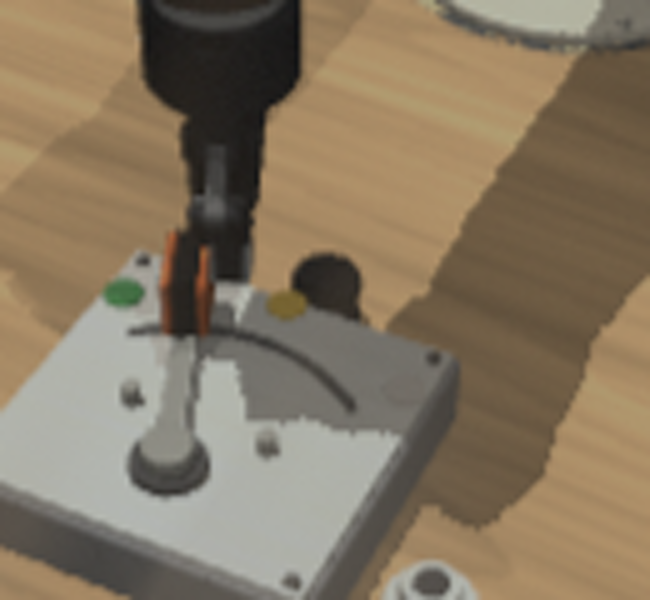

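View pics/w9.png

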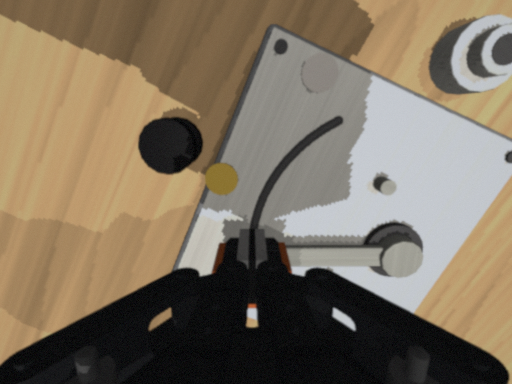

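>>> step_arm(dr=[[0,0,-0.05],[0,0,-0.1],[0,0,-0.15],[0,0,-0.2],[0,0,-0.25],[0,0,-0.28],[0,0,-0.28],[0,0,-0.28]], xyz=[[-0.12,-0.02,0],[-0.25,-0.04,0],[-0.38,-0.05,0],[-0.5,-0.06,0],[-0.63,-0.06,0],[-0.71,-0.05,0],[-0.71,-0.05,0],[-0.71,-0.05,0]], gripper=[0,0,0,0,0,0,0,0])

```text
time: 8.75
ee_pos: [0.517, 0.0124, 0.0567]
tcp_rot: [-180.0, -0.0, 133.5]
wrist_force: [-0.8, 0.4, 0.0]
opening: 0.0
```

>>> step_arm(dr=[[0,0,0],[0,0,0],[0,0,0],[0,0,0],[0,0,0],[0,0,0],[0,0,0],[0,0,0]], xyz=[[0.2,0,0],[0.4,0,0],[0.6,0,0],[0.7,0,-0.5],[0.7,0,-1.0],[0.7,0,-1.7],[0.7,0,-2.2],[0.7,0,-2.5]], gripper=[0,0,0,0,0,0,0,0])

```text
time: 9.55
ee_pos: [0.498, 0.033, 0.1585]
tcp_rot: [179.9, 0.1, 133.7]
wrist_force: [0.1, -0.5, -0.2]
opening: 0.0002
```

Run:
```python
from h import *
o=bot.get_obs();print(o['time'],o['q'],o['ee_pos'],o['tcp_rot'],o['wrist_force'])
c=bot.camera('scene');w=bot.camera('wrist');save(w,'w10.png')
cv2.imwrite('pics/s10.png',cv2.resize(c['image'][120:240,200:330,::-1],None,fx=5,fy=5,interpolation=2))
print(rel([.469,.3585,.17],o['tcp_rot'][2]))
```

```text
9.55 [ 3.79567317e+00 -2.77645845e+00 -2.25289962e+00  9.04033880e+01
  1.80001931e-03  5.01278094e+01] [0.49797248 0.03304752 0.158547  ] [1.79906618e+02 7.56572436e-02 1.33667804e+02] [ 0.12832749 -0.4733962  -0.23334842]
(array([ 6.39,  5.09, -0.3 ]), array([ 0.002,  0.002, -0.   ]))
```

View pics/s10.png

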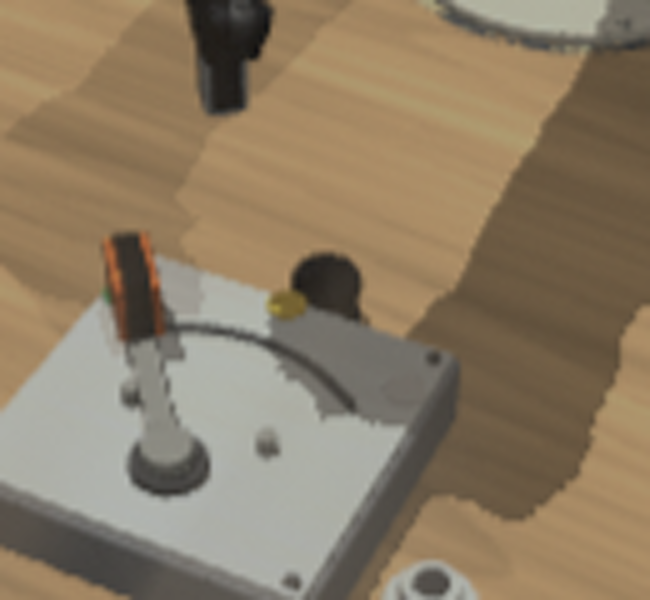

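View pics/w10.png

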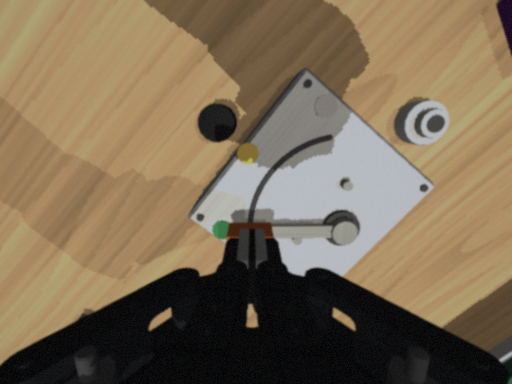

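The lever stands at the green dot, against its stop peg, and the fingers are clear of it. Next is the start button.

>>> step_arm(dr=[[0,0,0],[0,0,0],[0,0,0],[0,0,0],[0,0,0],[0,0,0],[0,0,0],[0,0,0]], xyz=[[0.9,0.72,0],[1.8,1.43,0],[2.7,2.15,0],[3.6,2.87,0],[4.5,3.58,0],[5.4,4.3,0],[6.1,4.85,0],[6.39,5.09,0]], gripper=[0,0,0,0,0,0,0,0])

```text
time: 10.45
ee_pos: [0.4673, 0.3606, 0.1546]
tcp_rot: [-179.9, -0.0, 133.8]
wrist_force: [0.5, -0.7, 0.4]
opening: -0.0001
```

>>> step_arm(dr=[[0,0,0],[0,0,0],[0,0,0],[0,0,0],[0,0,0],[0,0,0],[0,0,0],[0,0,0]], xyz=[[0,0,0.4],[0,0,0.8],[0,0,1.2],[0,0,1.6],[0,0,2.0],[0,0,2.3],[0,0,2.5],[0,0,2.5]], gripper=[0,0,0,0,0,0,0,0])

```text
time: 11.25
ee_pos: [0.4682, 0.3573, 0.0553]
tcp_rot: [-179.9, -0.0, 133.6]
wrist_force: [0.0, -0.8, 1.1]
opening: -0.0002
```

Run:
```python
from h import *
o=bot.get_obs();print(o['time'],o['ee_pos'],o['tcp_rot'],o['wrist_force'])
c=bot.camera('scene');w=bot.camera('wrist');save(w,'w11.png')
cv2.imwrite('pics/s11.png',cv2.resize(c['image'][150:270,300:430,::-1],None,fx=5,fy=5,interpolation=2))
print(rel([.469,.3585,.035],o['tcp_rot'][2]))
```

```text
11.25 [0.46816824 0.35729495 0.05531223] [-1.79880247e+02 -1.00713477e-02  1.33641997e+02] [ 0.04317026 -0.77964839  1.13277313]
(array([0.01, 0.01, 0.55]), array([0., 0., 0.]))
```

View pics/s11.png

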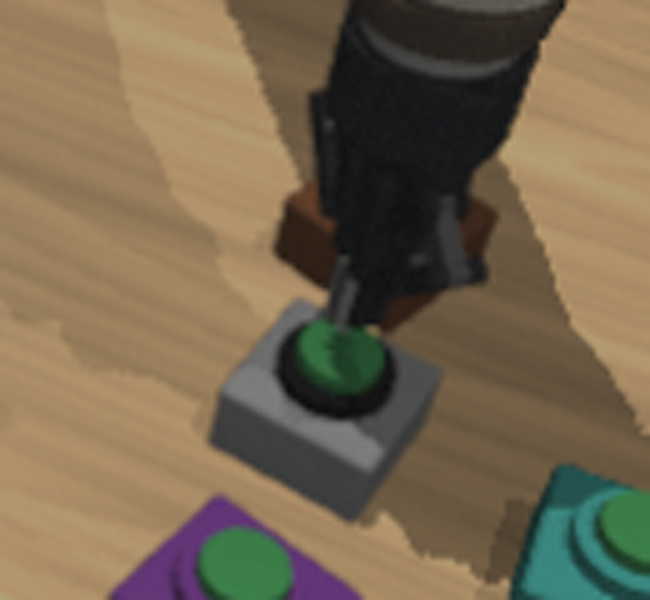

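View pics/w11.png

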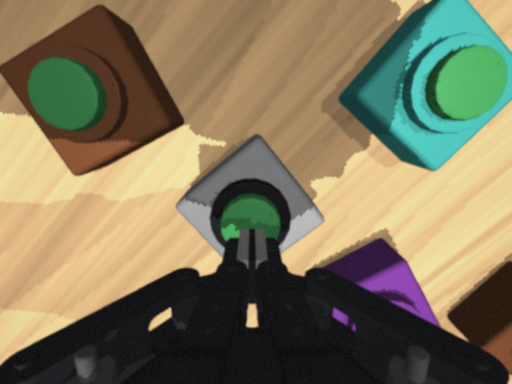

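>>> step_arm(dr=[[0,0,0],[0,0,0],[0,0,0],[0,0,0],[0,0,0],[0,0,0],[0,0,0],[0,0,0]], xyz=[[0,0,0.1],[0,0,0.2],[0,0,0.3],[0,0,0.4],[0,0,0.45],[0,0,0.5],[0,0,0.55],[0,0,0.55]], gripper=[0,0,0,0,0,0,0,0])

```text
time: 12.15
ee_pos: [0.4688, 0.358, 0.0346]
tcp_rot: [180.0, 0.0, 133.7]
wrist_force: [-0.2, -0.4, -0.3]
opening: 0.0001
```

>>> step_arm(dr=[[0,0,0],[0,0,0],[0,0,0],[0,0,0],[0,0,0],[0,0,0],[0,0,0],[0,0,0]], xyz=[[0,0,0.03],[0,0,0.06],[0,0,0.08],[0,0,0.1],[0,0,0.12],[0,0,0.14],[0,0,0.15],[0,0,0.15]], gripper=[0,0,0,0,0,0,0,0])

```text
time: 12.95
ee_pos: [0.4688, 0.358, 0.0288]
tcp_rot: [180.0, 0.0, 133.7]
wrist_force: [-1.2, 0.5, 5.1]
opening: -0.0002
```

>>> step_arm(dr=[[0,0,0],[0,0,0],[0,0,0],[0,0,0],[0,0,0],[0,0,0],[0,0,0],[0,0,0]], xyz=[[0,0,0.02],[0,0,0.04],[0,0,0.05],[0,0,0.06],[0,0,0.06],[0,0,0.06],[0,0,0.06],[0,0,0.06]], gripper=[0,0,0,0,0,0,0,0])

```text
time: 13.75
ee_pos: [0.4689, 0.3582, 0.0282]
tcp_rot: [179.9, 0.0, 133.7]
wrist_force: [-5.0, -3.8, 18.2]
opening: 0.0
```

The button has bottomed: the force rose from 5 to 18 N with under 1 mm more travel. I'll retract and check.

>>> step_arm(dr=[[0,0,0],[0,0,0],[0,0,0],[0,0,0],[0,0,0],[0,0,0],[0,0,0],[0,0,0]], xyz=[[0,0,-0.2],[0,0,-0.5],[0,0,-1.0],[0,0,-1.6],[0,0,-2.2],[0,0,-2.8],[0,0,-3.2],[0,0,-3.2]], gripper=[0,0,0,0,0,0,0,0])

```text
time: 14.55
ee_pos: [0.4695, 0.3585, 0.1567]
tcp_rot: [179.8, 0.0, 133.7]
wrist_force: [0.4, 0.0, -0.4]
opening: -0.0004
```

Run:
```python
from h import *
o=bot.get_obs();print(o['time'],o['ee_pos'],o['wrist_force'])
c=bot.camera('scene')
cv2.imwrite('pics/s12.png',cv2.resize(c['image'][130:290,130:430,::-1],None,fx=2.6,fy=2.6,interpolation=2))
for n,X in dict(bobB=[.432,.052,.038],bobA=[.626,-.071,.038],hub=[.595,.207,.04]).items(): print(n,(np.array(proj(c,X))-130)*2.6)
```

```text
14.55 [0.4694641  0.35853799 0.1567226 ] [ 0.42008035  0.02027852 -0.35169384]
bobB [349.71428534 116.2604701 ]
bobA [146.11903528 184.69347394]
hub [404.25532763 275.5032441 ]
```

View pics/s12.png

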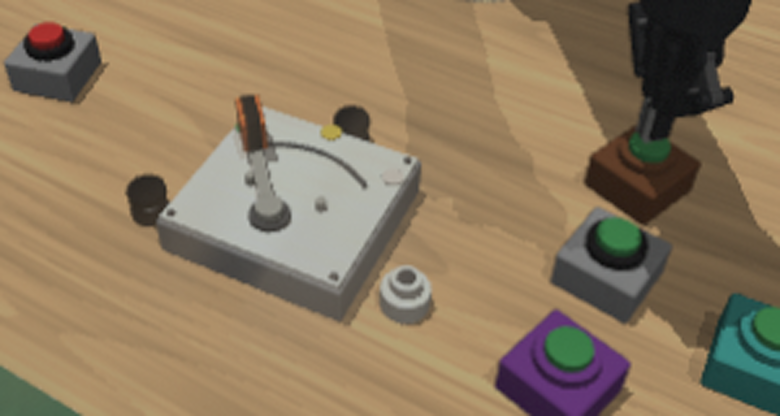

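The lever is still at the green dot (handle at 250,125 in the crop). The start cap has sprung back at (618,238). The bobbins at (148,198) and (351,122) and the hub at (405,293) are where they were, and nothing is touching the robot.

```bash
python3 -c "
from workcell import bot
print(bot.job_done())"
```

```text
the job is handed in; nothing more can be done
None
```

The lever is at fast and the start button was then pressed fully down. I handed the job in at about 14.6 s of the 43 s allowed.

- **Lever:** I pushed it with the side of the closed fingers, past the yellow dot to the green one. I didn't pinch it. The last picture shows it still at the green dot against its stop peg.
- **Start button:** I pressed the green cap on the grey box with the black collar until it bottomed. The force rose from 5 N to 18 N with under 1 mm more travel, and the cap sprang back when I lifted off.
- **Everything else:** I never went near the red stop button. In the last picture the bobbins and hub stand where they were, and the wrist force was about 0.5 N with the arm clear.

**What disagreed:** my first push missed and passed just above the handle. The pictures showed the closed fingertips about 28 mm higher than the reported tool position. I ran 28 mm lower from then on, and the button contact height fitted that correction. The only readings I have for the push forces are from the end of each move; the highest was about 4 N during the lever push.

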